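Load glass plates on a printer bed under retaining bars

ROBOT

A 6-joint arm with a two-finger parallel gripper is mounted at the origin on the work surface. World frame = base frame: x ahead of the robot, y to its left, z up, the work surface at z = 0. Lengths are in m, angles in degrees, forces in N, time in s.
With the tool pointing down it reaches from about 0.25 to 0.725 m from the base axis. Payload 9.7 kg.
Tool frame: the origin (TCP) lies between the finger pads; the fingertips stand bot.tcp_to_tips ahead of it and the grasp point (between the pads) lies 2 mm behind it (bot.tcp_to_tips is the distance from the TCP to the fingertips, in m); z points along the fingers, y is the line along which they close (so a half turn about z gives the same grasp; the last joint's range is limited). The gripper opens to 85 mm and grips with 20 to 120 N. Pads are 22 mm wide; open, the fingers measure 114 mm over their backs; the gripper's body (76 mm by 85 mm) begins 54 mm behind the grasp point. The pads swing forward as they close: fully open they stand 13 mm farther back than shut.
Start: joints at [0, 4.979, 10.078, 95.1, 0, 90], TCP at [0.55, -0, 0.248] pointing down, gripper open.
Joint ranges: [-179.16, 179.16], [-48.56, 103.87], [-65.8, 70.77], [-126.05, 130.52], [-82.76, 87.17], [-180, 180]. Speed limits (degrees/s): [127.2, 127.2, 147.25, 180, 180, 180].

INTERFACE

Orientations are given as [roll, pitch, yaw] about the fixed x, y, z axes, in that order (R = Rz(yaw) Ry(pitch) Rx(roll)).
In Python, from workcell import sensors, camera, camera_params, bot gives the robot as it stands.
- The arm moves only by the tool apply_moves, never from a script. Its argument "motion" is a list of rows, each an object with "jaw": the opening, from -1 (shut) to 1 (fully open); "xyz": the shift along the tool's x, y, z in mm, a list of three; "twist": the turn about the tool's z in rad. A call has 1 to 5 rows; each row is the pose to reach, as a shift and turn from the pose commanded when the call began, along the tool's axes at that moment; what a row does not reach only later rows make up. A row lasts 1/8 s, in which the tool goes at most 62.5 mm and 10.7 degrees, less where a joint would pass 70% of its speed; a pose out of reach is approached as far as the arm can. A call with a gripper value outside its range is refused whole. The fingers move at their own pace and stop on an object; "grip_force" is the grip in N (left out, the last holds). Time passes only in rows, so rows that repeat a pose let the fingers close. It gives the time, the measured TCP pose, the force, the opening and the grip force at its end, in the units of the state.
- sensors.get_obs(): the state, without advancing time (a new reading comes with each control period).
- camera(name): name is "scene" or "side" or "wrist"; returns (picture, depth): 480x640x3 uint8, red, green, blue; 480x640 float32, m along the optical axis (not along the pixel's ray), 0 where there is no reading.
- camera_params(name): a dict with "mtx" (3x3 intrinsics, pixels), "k1" (the pictures are not rectified: a ray, as slopes to the right and down, at radius r is drawn at 1 + k1 r^2 times it, then the intrinsics apply), "rvec" (rotation vector, rad) and "tvec" (3), from world to camera coordinates, as OpenCV has them. Camera axes: x right, y down, z forward; pixel columns grow to the right and rows downward; lengths in m; the calibration is good to about 2 mm. A picture is of the moment at which its call begins: read the wrist's pose just before it. camera_params takes no time and is no camera call; for the wrist camera it gives the pose at the moment of the call.
- bot.job_done(): hands the job in; it is judged then, once.
The state is a dict: "time": time; "q": joint angles; "qd": joint speeds; "joint_efforts": joint torques, N m; "ee_pos": TCP position; "tcp_rot": TCP orientation; "wrist_force": force on the tool from outside, world axes, zero at the start; "torque": the same for the moment, N m; "opening": finger opening in m; "grasp_force": force on a finger pad.
Only numpy, scipy, OpenCV 4.12 (cv2) and the standard library are available. Lean on these libraries where they do the work, as an engineer would, in place of code of your own. Each camera call takes 0.05 s, during which the arm holds its last target. There are 200 camera calls.

TASK

Pull the printer's bed all the way out, lay every glass plate that is on the bench squarely inside one of the white outlines on the bed, one per outline, and over each plate lay a retaining bar across the two rails, fully seated in its pair of notches and centred between the rails. Then slide the loaded bed slowly in under the gantry, fully home, with plates and bars still in place; let go, and leave the spool, jar and clip alone.

Things in the scene. Friction and masses are not known exactly. Their poses are not given: they have to be found in the camera images.
- printer: small printer fixed to the bench: white base 150 x 460 x 12 mm under a white gantry 230 mm wide, 150 high, 50 deep. Origin on the bench under the centre of the pulled-out bed; y = the way the bed slides in, x across it, z up. Gantry centred at y +215 mm: legs 30 mm wide at x -100 and +100, underside 100 mm (print head 70 mm) above the bench
- bed (a joint): black sliding bed, 140 (across) x 200 mm: 0 = fully out at its loading stop, 0.14 m = fully home under the gantry; slides along the printer's y with about 3 N. Top 35 mm above the bench; on each long side an aluminium rail 20 mm wide (96 mm between them), 11.5 mm above the bed, with teeth 8 mm higher leaving 3 notches 26 mm wide; facing notches take one bar
- bed_grip (a point): top centre of the upright aluminium grip plate at the outer end of the bed (50 mm across, 12 mm thick along the slide, its top 79 mm above the bench and free for 40 mm below the top); axes as the printer's
- mat: black rubber mat on the bench, 310 x 170 x 2 mm, on which the bars lie; origin at the centre of its underside
- station0 (a point): loading place 0 of the bed (outermost): the point on the bed's top at the centre of a white outline 84 x 44 mm (long side across the bed, along x), midway between a pair of notches; axes as the printer's; places are 66 mm apart along y. A seated bar has its underside 11.5 mm above this point
- station1 (a point): loading place 1 of the bed (middle): the point on the bed's top at the centre of a white outline 84 x 44 mm (long side across the bed, along x), midway between a pair of notches; axes as the printer's; places are 66 mm apart along y. A seated bar has its underside 11.5 mm above this point
- station2 (a point): loading place 2 of the bed (innermost): the point on the bed's top at the centre of a white outline 84 x 44 mm (long side across the bed, along x), midway between a pair of notches; axes as the printer's; places are 66 mm apart along y. A seated bar has its underside 11.5 mm above this point
- plate0: pale green frosted glass plate, 76 (x) x 36 (y) x 8 (z) mm, 60 g, starting flat on the bench; origin at the centre of its underside; identical to the other plates; may be absent
- plate1: pale green frosted glass plate, 76 (x) x 36 (y) x 8 (z) mm, 60 g, starting flat on the bench; origin at the centre of its underside; identical to the other plates; may be absent
- plate2: pale green frosted glass plate, 76 (x) x 36 (y) x 8 (z) mm, 60 g, starting flat on the bench; origin at the centre of its underside; identical to the other plates; may be absent
- bar0: plain aluminium retaining bar, 130 (x) x 18 (y) x 14 (z) mm, 90 g, starting on the mat; origin at the centre of its underside; identical to the other bars
- bar1: plain aluminium retaining bar, 130 (x) x 18 (y) x 14 (z) mm, 90 g, starting on the mat; origin at the centre of its underside; identical to the other bars
- bar2: plain aluminium retaining bar, 130 (x) x 18 (y) x 14 (z) mm, 90 g, starting on the mat; origin at the centre of its underside; identical to the other bars
- spool: bystander: filament spool lying flat, 100 mm across, 45 mm high; origin at the centre of its underside
- jar: bystander: white jar, 60 mm across, 60 mm high; origin at the centre of its underside
- clip: bystander: black binder clip, 50 x 22 mm, about 47 mm high; origin at the centre of its underside
Mind the look-alikes: they are no part of the job. Leave any brown or turquoise look-alike of the bar2 alone.

How it is judged (in metres and radians):
On the way, in this order (a step that is already met when the one before it is completed fails the run):
1. the bed is pulled fully out (within 8 mm of its loading stop) (value of joint bed below 0.008 m), for 0.2 s.
2. with the bed out (within 20 mm of the stop), every plate present lies in an outline with a bar seated across the rails over it (((horizontal distance between plate0 and station0 below 0.008 m and angle between the x axis of plate0 and the x axis of station0, either way round below 0.12 rad) or (horizontal distance between plate0 and station1 below 0.008 m and angle between the x axis of plate0 and the x axis of station1, either way round below 0.12 rad) or (horizontal distance between plate0 and station2 below 0.008 m and angle between the x axis of plate0 and the x axis of station2, either way round below 0.12 rad)) and height (world z) of plate0 between 0.032 and 0.038 m and angle between each of plate0, plate1, plate2's own z axis and vertical below 0.1 rad and ((horizontal distance between bar0 and plate0 below 0.01 m and height (world z) of bar0 between 0.0435 and 0.0495 m) or (horizontal distance between bar1 and plate0 below 0.01 m and height (world z) of bar1 between 0.0435 and 0.0495 m) or (horizontal distance between bar2 and plate0 below 0.01 m and height (world z) of bar2 between 0.0435 and 0.0495 m)) and ((horizontal distance between plate1 and station0 below 0.008 m and angle between the x axis of plate1 and the x axis of station0, either way round below 0.12 rad) or (horizontal distance between plate1 and station1 below 0.008 m and angle between the x axis of plate1 and the x axis of station1, either way round below 0.12 rad) or (horizontal distance between plate1 and station2 below 0.008 m and angle between the x axis of plate1 and the x axis of station2, either way round below 0.12 rad)) and height (world z) of plate1 between 0.032 and 0.038 m and ((horizontal distance between bar0 and plate1 below 0.01 m and height (world z) of bar0 between 0.0435 and 0.0495 m) or (horizontal distance between bar1 and plate1 below 0.01 m and height (world z) of bar1 between 0.0435 and 0.0495 m) or (horizontal distance between bar2 and plate1 below 0.01 m and height (world z) of bar2 between 0.0435 and 0.0495 m)) and ((horizontal distance between plate2 and station0 below 0.008 m and angle between the x axis of plate2 and the x axis of station0, either way round below 0.12 rad) or (horizontal distance between plate2 and station1 below 0.008 m and angle between the x axis of plate2 and the x axis of station1, either way round below 0.12 rad) or (horizontal distance between plate2 and station2 below 0.008 m and angle between the x axis of plate2 and the x axis of station2, either way round below 0.12 rad)) and height (world z) of plate2 between 0.032 and 0.038 m and ((horizontal distance between bar0 and plate2 below 0.01 m and height (world z) of bar0 between 0.0435 and 0.0495 m) or (horizontal distance between bar1 and plate2 below 0.01 m and height (world z) of bar1 between 0.0435 and 0.0495 m) or (horizontal distance between bar2 and plate2 below 0.01 m and height (world z) of bar2 between 0.0435 and 0.0495 m)) and value of joint bed below 0.02 m), for 0.2 s.
3. the loaded bed is fully home (within 8 mm) (value of joint bed above 0.132 m), for 0.2 s.
At the end, for the whole second after the job is handed in: Bed within 8 mm of home; each plate present flat on the bed, within 8 mm of an outline's centre and 0.12 rad of square; over it (centres within 10 mm) a bar down in its notches, underside within 3 mm of 46.5 mm above the bench; all at rest. A spare bar may lie anywhere (((horizontal distance between plate0 and station0 below 0.008 m and angle between the x axis of plate0 and the x axis of station0, either way round below 0.12 rad) or (horizontal distance between plate0 and station1 below 0.008 m and angle between the x axis of plate0 and the x axis of station1, either way round below 0.12 rad) or (horizontal distance between plate0 and station2 below 0.008 m and angle between the x axis of plate0 and the x axis of station2, either way round below 0.12 rad)) and height (world z) of plate0 between 0.032 and 0.038 m and angle between each of plate0, plate1, plate2's own z axis and vertical below 0.1 rad and ((horizontal distance between bar0 and plate0 below 0.01 m and height (world z) of bar0 between 0.0435 and 0.0495 m) or (horizontal distance between bar1 and plate0 below 0.01 m and height (world z) of bar1 between 0.0435 and 0.0495 m) or (horizontal distance between bar2 and plate0 below 0.01 m and height (world z) of bar2 between 0.0435 and 0.0495 m)) and ((horizontal distance between plate1 and station0 below 0.008 m and angle between the x axis of plate1 and the x axis of station0, either way round below 0.12 rad) or (horizontal distance between plate1 and station1 below 0.008 m and angle between the x axis of plate1 and the x axis of station1, either way round below 0.12 rad) or (horizontal distance between plate1 and station2 below 0.008 m and angle between the x axis of plate1 and the x axis of station2, either way round below 0.12 rad)) and height (world z) of plate1 between 0.032 and 0.038 m and ((horizontal distance between bar0 and plate1 below 0.01 m and height (world z) of bar0 between 0.0435 and 0.0495 m) or (horizontal distance between bar1 and plate1 below 0.01 m and height (world z) of bar1 between 0.0435 and 0.0495 m) or (horizontal distance between bar2 and plate1 below 0.01 m and height (world z) of bar2 between 0.0435 and 0.0495 m)) and ((horizontal distance between plate2 and station0 below 0.008 m and angle between the x axis of plate2 and the x axis of station0, either way round below 0.12 rad) or (horizontal distance between plate2 and station1 below 0.008 m and angle between the x axis of plate2 and the x axis of station1, either way round below 0.12 rad) or (horizontal distance between plate2 and station2 below 0.008 m and angle between the x axis of plate2 and the x axis of station2, either way round below 0.12 rad)) and height (world z) of plate2 between 0.032 and 0.038 m and ((horizontal distance between bar0 and plate2 below 0.01 m and height (world z) of bar0 between 0.0435 and 0.0495 m) or (horizontal distance between bar1 and plate2 below 0.01 m and height (world z) of bar1 between 0.0435 and 0.0495 m) or (horizontal distance between bar2 and plate2 below 0.01 m and height (world z) of bar2 between 0.0435 and 0.0495 m)) and linear speed of each of plate0, plate1, plate2, bar0, bar1, bar2 below 0.02 m/s and value of joint bed above 0.132 m); the robot touches nothing.
It fails at once if the spool is disturbed (moved over 25 mm) (distance of spool from where it was at the start of the episode above 0.025 m).
It fails at once if the jar is disturbed (moved over 25 mm) (distance of jar from where it was at the start of the episode above 0.025 m).
It fails at once if the clip is disturbed (moved over 25 mm) (distance of clip from where it was at the start of the episode above 0.025 m).
It fails at once if the bed is run in fast (over 0.25 m/s) (velocity of joint bed above 0.25 m/s).
Of plate0, plate1, plate2 only 2 to 3 are there at a start; the rules pass over those that are not, and their reading is None.
At some moment in a run one of bar0, bar1, bar2 may be knocked a few centimetres aside while the robot is not near it.
It also fails if it takes over 210 s, if anything falls off the work surface, if the arm or the gripper's body presses on something with over 40 N, if the wrist force passes 120 N, or if a joint passes its speed limit or range.

## Working session

There is one attempt and no reset: what is moved stays moved. The work goes in short steps, Python scripts to look and compute and a tool call to move; the robot and the scene stay as the last step left them, time stands still between calls to the robot, and variables do not carry over. Pictures are saved under pics/ and viewed, at most 14 in all, crops included, and the job is handed in when it is done.

Besides the shell and the picture viewer there is one more tool, called after "Call:" by a JSON object that holds its "op" and its "data". apply_moves: Moves the arm, as the interface text tells. Its arguments: {"type":"object","properties":{"motion":{"type":"array","items":{"type":"object","properties":{"jaw":{"type":"number"},"xyz":{"type":"array","items":{"type":"number"}},"twist":{"type":"number"}}}},"grip_force":{"type":"number"}},"required":["motion"]}

```bash
mkdir -p pics; ls
cat > h.py <<'E'
import numpy as np, cv2
from workcell import sensors, camera, camera_params, bot
from scipy.spatial.transform import Rotation as R
def snap(n):
    p=camera_params(n); im,d=camera(n); return im,d,p
def xyz(d,p):
    """world point map"""
    h,w=d.shape; K=np.array(p["mtx"]); u,v=np.meshgrid(np.arange(w),np.arange(h))
    k=float(np.ravel(p["k1"])[0])
    n=cv2.undistortPoints(np.stack([u,v],-1).reshape(-1,1,2).astype(np.float64),K,np.array([k,0,0,0.])).reshape(h,w,2)
    c=np.dstack([n*d[...,None],d])
    Rm=cv2.Rodrigues(np.array(p["rvec"],float))[0]
    return (c-np.array(p["tvec"]).ravel())@Rm
def save(n,im): cv2.imwrite("pics/"+n+".png",im[...,::-1])
E
python3 - <<'E'
from h import *
o=sensors.get_obs(); print({k:np.round(v,3) for k,v in o.items()}, bot.tcp_to_tips)
for n in("scene","side"):
    im,d,p=snap(n); save(n+"0",im); np.savez(n+"0.npz",im=im,d=d,W=xyz(d,p)); print(p)
E
```

```text
pics
{'time': np.float64(0.0), 'q': array([1.0000e-03, 5.0120e+00, 1.0035e+01, 9.5099e+01, 1.0000e-03,
       9.0002e+01]), 'qd': array([ 0.046,  0.023, -0.028,  0.053, -0.02 , -0.017]), 'joint_efforts': array([ 1.0000e-03, -5.2039e+01,  4.6480e+01,  1.6000e-02,  0.0000e+00,
       -0.0000e+00]), 'ee_pos': array([0.55 , 0.   , 0.248]), 'tcp_rot': array([-1.79924e+02, -1.00000e-03,  8.99990e+01]), 'wrist_force': array([0.73 , 0.411, 0.462]), 'torque': array([ 0.008,  0.042, -0.008]), 'grasp_force': np.float64(0.0), 'opening': np.float64(0.085)} 0.017
{'mtx': array([[572.00472865,   0.        , 313.95399794],
       [  0.        , 572.00472865, 243.81396241],
       [  0.        ,   0.        ,   1.        ]]), 'k1': -0.057285355531428446, 'rvec': array([ 1.67320212,  1.99589775, -0.70062667]), 'tvec': array([ 0.08623065, -0.39002536,  1.8140434 ])}
{'mtx': array([[545.14604546,   0.        , 319.28312317],
       [  0.        , 545.14604546, 246.37691282],
       [  0.        ,   0.        ,   1.        ]]), 'k1': -0.12918208153981794, 'rvec': array([ 2.46724066, -0.0513614 ,  0.03770784]), 'tvec': array([-0.58696202,  0.06166684,  1.43298746])}
```

View pics/scene0.png

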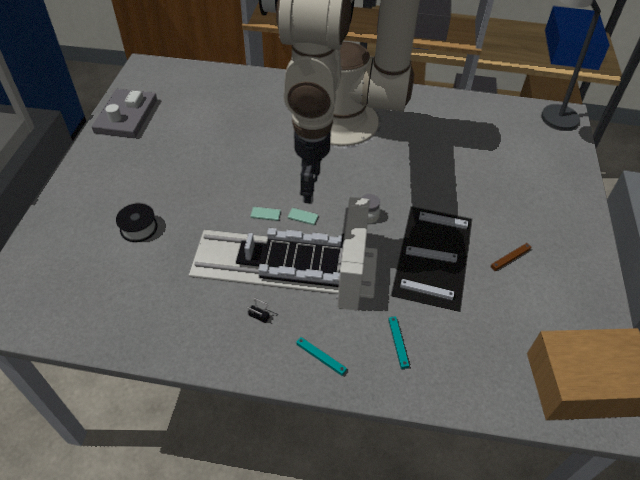

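View pics/side0.png

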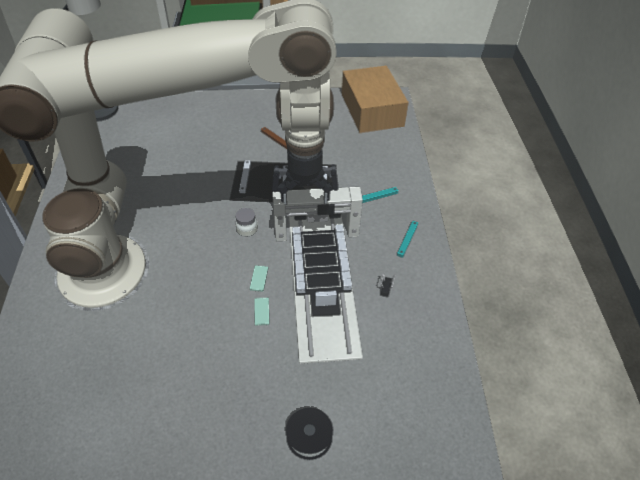

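Scene: two plates at (265,214) and (303,216). The bars on the mat are at (443,220), (432,254) and (427,290). Look-alikes are brown (511,257) and turquoise (322,356), (399,342). The bed is in, with its grip at (250,247). Spool (137,222), jar (370,207), clip (260,313). I choose the pale aluminium bars on the mat and the pale green plates.

```bash
cat >> h.py <<'E'
def rect(P):
    """centre, angle(deg) of long side, sizes for Nx2 metres"""
    (c,s,a)=cv2.minAreaRect((P*1000).astype(np.float32))
    if s[0]<s[1]: s=s[::-1]; a+=90
    return np.round(c,1), round((a+90)%180-90,1), np.round(s,1)
def comps(W,m,zr,minn=40):
    m=(m&(W[...,2]>zr[0])&(W[...,2]<zr[1])).astype(np.uint8)
    n,l,st,ce=cv2.connectedComponentsWithStats(m)
    for i in range(1,n):
        if st[i,4]>=minn:
            P=W[l==i]; print(np.round(ce[i]),st[i,4],*rect(P[:,:2]),"mean",np.round(P.mean(0)*1000,1),"zmed",round(np.median(P[:,2])*1000,1))
E
python3 - <<'E'
from h import *
for n in("scene","side"):
    z=np.load(n+"0.npz"); im,W=z["im"].astype(int),z["W"]
    hsv=cv2.cvtColor(z["im"],cv2.COLOR_RGB2HSV).astype(int)
    V=(W[...,0]>.2)&(W[...,0]<.95)&(abs(W[...,1])<.6)
    print(n,"green"); comps(W,V&(hsv[...,0]>55)&(hsv[...,0]<100)&(hsv[...,1]>30),(-.01,.03))
    print("bright low sat low z"); comps(W,V&(hsv[...,1]<50)&(hsv[...,2]>110),(.009,.024))
    print("z rails"); comps(W,V,(.0425,.075))
    print("gantry"); comps(W,V,(.13,.17),100)
    print("base white"); comps(W,V&(hsv[...,2]>160),(.005,.02),100)
    if n=="scene":
        for a,b in ((443,220),(432,254),(427,290),(250,240),(137,215),(370,203),(260,310)): print((a,b),np.round(W[b,a]*1000,1),z["im"][b,a])
im=np.load("scene0.npz")["im"]; save("crop0",cv2.resize(im[190:310,185:485],None,fx=2.6,fy=2.6,interpolation=cv2.INTER_CUBIC))
E
```

```text
scene green
[265. 213.] 327 [ 433.9 -148. ] -88.6 [79.1 44.7] mean [ 436.6 -145.8    8.5] zmed 8.8
[303. 216.] 323 [426.5 -45.3] 77.4 [76.3 44.6] mean [428.  -44.7   8.3] zmed 8.6
[398. 342.] 532 [764.1 241.9] 18.1 [140.4  26.6] mean [771.2 240.7  11.4] zmed 13.0
[321. 356.] 578 [830.9  70. ] 62.6 [137.   28.7] mean [836.6  72.9  11.7] zmed 13.2
bright low sat low z
[461. 222.] 67 [378.4 378.4] -84.5 [33.4 21.5] mean [379.7 377.6  15.9] zmed 16.4
[228. 260.] 2086 [ 590.9 -104.8] -88.3 [370.8 159. ] mean [ 613.6 -202.8   13.7] zmed 13.3
[260. 238.] 65 [ 531.4 -140.2] -85.5 [36.9 25.7] mean [ 528.1 -139.5   14. ] zmed 14.1
[427. 288.] 329 [610.6 297.7] 82.8 [129.6  21.3] mean [611.4 296.7  16.2] zmed 16.3
z rails
[372. 201.] 186 [385.6 132.1] 37.5 [56.  38.5] mean [389.2 134.4  59.4] zmed 60.2
[135. 217.] 787 [ 543.9 -469.4] -9.6 [101.   96.5] mean [ 545.5 -467.9   46.7] zmed 46.6
[303. 236.] 614 [531.9 -23.4] -87.7 [186.7  29.1] mean [532.8 -23.8  51.3] zmed 51.4
[249. 249.] 72 [ 594.3 -143. ] -9.5 [50.8 13.2] mean [ 604.6 -144.5   59.8] zmed 60.1
[297. 273.] 722 [646.5 -15.4] -87.4 [
[... 2175 characters left out ...]
257.] 500 [647.9 -13.1] -87.9 [202.1  20.7] mean [647.7 -18.   51.5] zmed 52.6
[298. 259.] 492 [531.9 -15.2] -87.7 [206.7  20. ] mean [532.1 -20.5  51.4] zmed 52.2
[326. 299.] 157 [ 596.1 -153.3] -2.0 [48.9 10.3] mean [ 595.8 -153.3   59.3] zmed 59.6
[309. 430.] 1581 [ 544.1 -469.7] 48.3 [99.6 98.9] mean [ 544.  -470.7   45.7] zmed 45.6
gantry
[318. 198.] 1506 [585.5 104.9] 1.9 [230.3  63.2] mean [588.1  99.2 146.9] zmed 148.5
base white
[258. 278.] 280 [426.8 -45.1] 80.2 [78.  35.7] mean [427.  -47.1   8.4] zmed 8.3
[328. 334.] 2806 [ 597.4 -192.9] -87.7 [198.5 149.2] mean [ 597.6 -220.5   11.9] zmed 11.9
[261. 311.] 310 [ 436.4 -147.4] -89.7 [78.6 33.3] mean [ 436.6 -147.8    8.4] zmed 8.2
```

View pics/crop0.png

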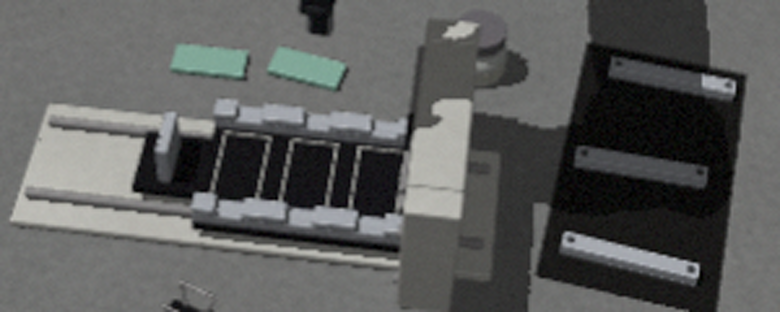

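The crop shows two green plates at (210,61) and (308,68), and three aluminium bars on the mat at (672,77), (640,167) and (630,258). The bed is partly in, with its grip at (167,147). First step: pull the bed out.

Call:
{"op": "apply_moves", "data": {"motion": [{"jaw": 1,"xyz": [-60,20,20],"twist": -0.04},{"jaw": 1,"xyz": [-110,40,50],"twist": -0.04},{"jaw": 1,"xyz": [-148,46,80],"twist": -0.04},{"jaw": 1,"xyz": [-148,46,80],"twist": -0.04}], "grip_force": 40}}

```text
time: 0.6
ee_pos: [0.5947, -0.1502, 0.1643]
tcp_rot: [-179.7, -0.1, 92.1]
wrist_force: [0.4, 1.0, -0.4]
opening: 0.0854
grasp_force: 0.0
```

Call:
{"op": "apply_moves", "data": {"motion": [{"jaw": 1,"xyz": [0,0,50]},{"jaw": 1,"xyz": [0,0,90]},{"jaw": 1,"xyz": [0,0,104]},{"jaw": 1,"xyz": [0,0,104]}]}}

```text
validation failed for argument at $.mo...
```

Call:
{"op": "apply_moves", "data": {"motion": [{"jaw": 0,"xyz": [0,0,0]},{"jaw": -0.2,"xyz": [0,0,0]},{"jaw": -0.2,"xyz": [0,0,0]},{"jaw": -0.2,"xyz": [0,0,0]}]}}

```text
validation failed for argument at $.mo...
```

Call:
{"op": "apply_moves", "data": {"motion": [{"jaw": 1,"xyz": [0,0,50],"twist": 0},{"jaw": 1,"xyz": [0,0,90],"twist": 0},{"jaw": 1,"xyz": [0,0,104],"twist": 0},{"jaw": 1,"xyz": [0,0,104],"twist": 0}]}}

```text
time: 1.1
ee_pos: [0.596, -0.1475, 0.0646]
tcp_rot: [-180.0, -0.0, 92.3]
wrist_force: [-0.2, 1.0, 0.8]
opening: 0.0854
grasp_force: 0.0
```

Call:
{"op": "apply_moves", "data": {"motion": [{"jaw": 0,"xyz": [0,0,0],"twist": 0},{"jaw": -0.2,"xyz": [0,0,0],"twist": 0},{"jaw": -0.2,"xyz": [0,0,0],"twist": 0},{"jaw": -0.2,"xyz": [0,0,0],"twist": 0}]}}

```text
time: 1.6
ee_pos: [0.594, -0.1483, 0.0665]
tcp_rot: [-179.8, 0.0, 92.3]
wrist_force: [-16.9, 0.0, 15.8]
opening: 0.049
grasp_force: 42.8
```

Call:
{"op": "apply_moves", "data": {"motion": [{"jaw": -0.2,"xyz": [-12,-2,-2],"twist": 0},{"jaw": -0.2,"xyz": [-25,-2,-2],"twist": 0},{"jaw": -0.2,"xyz": [-40,-2,-2],"twist": 0},{"jaw": -0.2,"xyz": [-55,-2,-2],"twist": 0},{"jaw": -0.2,"xyz": [-70,-2,-2],"twist": 0}]}}

```text
time: 2.22
ee_pos: [0.5967, -0.2192, 0.0666]
tcp_rot: [-180.0, 0.0, 92.3]
wrist_force: [-1.7, 3.9, 1.8]
opening: 0.0491
grasp_force: 46.2
```

Call:
{"op": "apply_moves", "data": {"motion": [{"jaw": -0.2,"xyz": [-6,0,0],"twist": 0},{"jaw": -0.2,"xyz": [-10,0,0],"twist": 0},{"jaw": -0.2,"xyz": [-14,0,0],"twist": 0},{"jaw": -0.2,"xyz": [-14,0,0],"twist": 0}]}}

```text
time: 2.72
ee_pos: [0.5972, -0.2326, 0.0666]
tcp_rot: [-180.0, 0.1, 92.3]
wrist_force: [-5.6, -2.2, 4.1]
opening: 0.0491
grasp_force: 46.5
```

Call:
{"op": "apply_moves", "data": {"motion": [{"jaw": -0.2,"xyz": [-4,0,0],"twist": 0},{"jaw": -0.2,"xyz": [-8,0,0],"twist": 0},{"jaw": -0.2,"xyz": [-12,0,0],"twist": 0},{"jaw": -0.2,"xyz": [-12,0,0],"twist": 0}]}}

```text
time: 3.22
ee_pos: [0.5976, -0.2411, 0.0665]
tcp_rot: [-180.0, -0.3, 92.4]
wrist_force: [-7.0, 16.4, 8.3]
opening: 0.0492
grasp_force: 47.0
```

Call:
{"op": "apply_moves", "data": {"motion": [{"jaw": -0.2,"xyz": [3,0,0],"twist": 0},{"jaw": 1,"xyz": [3,0,0],"twist": 0},{"jaw": 1,"xyz": [3,0,0],"twist": 0},{"jaw": 1,"xyz": [3,0,0],"twist": 0}]}}

```text
time: 3.72
ee_pos: [0.5981, -0.2411, 0.0663]
tcp_rot: [180.0, 0.0, 92.3]
wrist_force: [-0.4, -1.1, -0.2]
opening: 0.0856
grasp_force: 0.0
```

Call:
{"op": "apply_moves", "data": {"motion": [{"jaw": 1,"xyz": [0,0,-50],"twist": 0},{"jaw": 1,"xyz": [0,0,-100],"twist": 0},{"jaw": 1,"xyz": [40,-30,-140],"twist": 0},{"jaw": 1,"xyz": [70,-75,-180],"twist": 0},{"jaw": 1,"xyz": [70,-115,-200],"twist": 0}]}}

```text
time: 4.35
ee_pos: [0.4793, -0.1744, 0.2684]
tcp_rot: [179.9, 0.0, 92.4]
wrist_force: [-0.5, -0.7, -0.5]
opening: 0.0851
grasp_force: 0.0
```

Call:
{"op": "apply_moves", "data": {"motion": [{"jaw": 1,"xyz": [70,-45,0],"twist": 0},{"jaw": 1,"xyz": [70,-45,0],"twist": 0},{"jaw": 1,"xyz": [70,-45,0],"twist": 0}]}}

```text
time: 4.72
ee_pos: [0.4322, -0.1069, 0.2668]
tcp_rot: [179.9, 0.0, 92.4]
wrist_force: [0.5, 0.5, -0.1]
opening: 0.0856
grasp_force: 0.0
```

Run:
```python
from h import *
print(sensors.get_obs()["ee_pos"])
for n in("scene","side","wrist"):
    im,d,p=snap(n); save(n+"1",im); W=xyz(d,p); np.savez(n+"1.npz",im=im,d=d,W=W)
    hsv=cv2.cvtColor(im,cv2.COLOR_RGB2HSV).astype(int)
    V=(W[...,0]>.2)&(W[...,0]<.95)&(abs(W[...,1])<.6)
    print(n,"green"); comps(W,V&(hsv[...,0]>55)&(hsv[...,0]<100)&(hsv[...,1]>30),(.004,.015))
    print("rails"); comps(W,V&(W[...,1]<.1),(.0425,.075),100)
    print("teeth"); comps(W,V&(W[...,1]<.1),(.052,.058),15)
    print("bed"); comps(W,V&(hsv[...,2]>60),(.03,.038),100)
    print("bars"); comps(W,V&(W[...,1]>.14),(.011,.022),50)
```

```text
[ 0.43217705 -0.10687377  0.2668426 ]
scene green
[265. 213.] 283 [ 435.4 -147.3] -88.4 [76.8 41.9] mean [ 436.4 -145.8    9. ] zmed 9.0
[302. 216.] 289 [426.7 -45.8] 82.3 [76.  40.6] mean [427.4 -45.5   9.1] zmed 9.1
[398. 342.] 314 [767.5 240.8] 18.3 [135.4  21.7] mean [770.2 239.4  12.1] zmed 12.7
[321. 357.] 357 [833.   71.2] 62.3 [132.5  24.2] mean [838.2  74.   11.7] zmed 12.4
rails
[135. 217.] 778 [ 544.6 -467.7] 39.6 [98.8 97.4] mean [ 545.7 -467.8   46.7] zmed 46.6
[270. 232.] 658 [ 533.9 -107.8] -87.5 [197.5  27.6] mean [ 536.3 -108.1   51.4] zmed 51.7
[213. 244.] 100 [ 598.7 -235.8] -6.6 [52.7 11.7] mean [ 605.6 -235.8   58.8] zmed 60.0
[262. 269.] 735 [ 651.5 -103.9] -87.2 [199.   26.4] mean [ 652.1 -103.4   51.6] zmed 51.8
teeth
[237. 227.] 53 [ 536.7 -195.4] 4.1 [24.6 21.9] mean [ 538.  -195.    54.9] zmed 55.0
[257. 230.] 82 [ 535.3 -140.8] 89.8 [37.6 24.9] mean [ 536.  -141.    54.9] zmed 54.9
[283. 233.] 84 [534.5 -76.1] -87.2 [40.3 22.6] mean [534.6 -75.9  55.2] zmed 55.2
[305. 235.] 47 [531.3 -19.2] -0.7 [24.1 20.1] mean [531.  -19.6  55.4] zmed 55.7
[226. 263.] 47
[... 3853 characters left out ...]
246.] 968 [ 535.5 -140.1] -87.9 [40.9 19.6] mean [ 535.1 -139.3   54.6] zmed 54.6
[566. 246.] 964 [ 650.9 -135.3] -87.4 [40.9 21. ] mean [ 650.5 -134.2   54.6] zmed 54.6
[433. 304.] 437 [ 537.8 -196. ] -88.0 [21.  19.8] mean [ 537.4 -195.8   54.6] zmed 54.6
[555. 303.] 455 [ 653.7 -191.2] -86.0 [21.3 21. ] mean [ 653.1 -191.    54.5] zmed 54.6
[499. 341.] 100 [ 607.  -233.6] 1.4 [30.   2.1] mean [ 607.1 -233.5   54.9] zmed 55.1
bed
[554. 194.] 419 [ 640.5 -103.3] -87.9 [199.7   2.4] mean [640.2 -94.4  36.3] zmed 36.5
[511. 130.] 1044 [589.9 -37.9] 1.5 [88.5 49.6] mean [590.8 -38.3  35.3] zmed 35.3
[494. 237.] 1853 [ 593.7 -137.7] -87.6 [130.3  89.3] mean [ 591.9 -135.4   35.2] zmed 35.2
bars
```

View pics/wrist1.png

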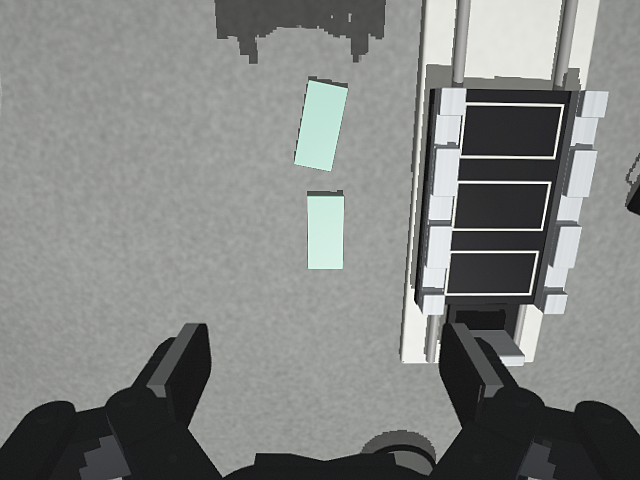

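The wrist view shows plate B at (321,125), plate A at (325,232), and the bed outlines at (511,130), (500,205) and (490,272). No third plate is in sight. I'll pick plate A first.

Call:
{"op": "apply_moves", "data": {"motion": [{"jaw": 0.45,"xyz": [-39,1,60],"twist": 0.016},{"jaw": 0.45,"xyz": [-39,1,120],"twist": 0.016},{"jaw": 0.45,"xyz": [-39,1,180],"twist": 0.016},{"jaw": 0.45,"xyz": [-39,1,220],"twist": 0.016},{"jaw": 0.45,"xyz": [-39,1,235],"twist": 0.016}]}}

```text
time: 5.5
ee_pos: [0.4335, -0.1466, 0.0283]
tcp_rot: [-179.7, -0.1, 91.3]
wrist_force: [-0.3, 0.1, 0.2]
opening: 0.0619
grasp_force: 0.0
```

Call:
{"op": "apply_moves", "data": {"motion": [{"jaw": 0.45,"xyz": [0,0,4],"twist": 0},{"jaw": 0.45,"xyz": [0,0,8],"twist": 0},{"jaw": 0.45,"xyz": [0,0,12],"twist": 0},{"jaw": 0.45,"xyz": [0,0,12],"twist": 0}]}}

```text
time: 6.0
ee_pos: [0.4351, -0.1465, 0.0197]
tcp_rot: [180.0, 0.0, 91.4]
wrist_force: [-0.5, -0.3, 0.1]
opening: 0.062
grasp_force: 0.0
```

Call:
{"op": "apply_moves", "data": {"motion": [{"jaw": 0.2,"xyz": [0,0,3],"twist": 0},{"jaw": -0.05,"xyz": [0,0,3],"twist": 0},{"jaw": -0.3,"xyz": [0,0,3],"twist": 0},{"jaw": -0.4,"xyz": [0,0,3],"twist": 0},{"jaw": -0.4,"xyz": [0,0,3],"twist": 0}], "grip_force": 40}}

```text
time: 6.62
ee_pos: [0.435, -0.1465, 0.0165]
tcp_rot: [180.0, 0.0, 91.4]
wrist_force: [-0.7, -0.8, 3.3]
opening: 0.0348
grasp_force: 40.2
```

Call:
{"op": "apply_moves", "data": {"motion": [{"jaw": -0.4,"xyz": [0,0,-30],"twist": 0},{"jaw": -0.4,"xyz": [0,0,-80],"twist": 0.17},{"jaw": -0.4,"xyz": [-10,30,-100],"twist": 0.34},{"jaw": -0.4,"xyz": [-20,70,-100],"twist": 0.51},{"jaw": -0.4,"xyz": [-28,110,-100],"twist": 0.68}]}}

```text
time: 7.25
ee_pos: [0.5467, -0.1722, 0.1165]
tcp_rot: [180.0, -0.0, 52.1]
wrist_force: [0.5, -0.1, -0.3]
opening: 0.0347
grasp_force: 40.2
```

```bash
cat >> h.py <<'E'
def go(x,y,z=None,yaw=None):
    """tool shift (mm), twist(rad) from the measured pose to a world target (mm, deg)"""
    o=sensors.get_obs(); p=np.array(o["ee_pos"])*1000; w=o["tcp_rot"][2]; a=np.radians(w)
    dx,dy=x-p[0],y-p[1]
    print("xyz",np.round([dx*np.cos(a)+dy*np.sin(a),dx*np.sin(a)-dy*np.cos(a),p[2]-z if z is not None else 0],1),
      "twist",round(np.radians((w-yaw+180)%360-180),3) if yaw is not None else 0,"at",p.round(1),round(w,2),"q6",round(o["q"][5],1),"open",round(o["opening"],4))
E
python3 -c "
from h import *
go(593.7,-170.4,80,2.3)"
```

```text
xyz [30.3 36.  36.5] twist 0.869 at [ 546.7 -172.2  116.5] 52.08 q6 110.4 open 0.0347
```

Call:
{"op": "apply_moves", "data": {"motion": [{"jaw": -0.4,"xyz": [15,20,0],"twist": 0.17},{"jaw": -0.4,"xyz": [30,36,0],"twist": 0.34},{"jaw": -0.4,"xyz": [30,36,0],"twist": 0.51},{"jaw": -0.4,"xyz": [30,36,0],"twist": 0.68},{"jaw": -0.4,"xyz": [30,36,20],"twist": 0.869}]}}

```text
time: 7.88
ee_pos: [0.5931, -0.1702, 0.0971]
tcp_rot: [180.0, -0.1, 2.4]
wrist_force: [-0.9, -0.3, -0.2]
opening: 0.0349
grasp_force: 40.2
```

Call:
{"op": "apply_moves", "data": {"motion": [{"jaw": -0.4,"xyz": [0,0,5],"twist": 0.0},{"jaw": -0.4,"xyz": [0,0,5],"twist": 0.0}]}}

```text
time: 8.12
ee_pos: [0.592, -0.1699, 0.0909]
tcp_rot: [-180.0, 0.1, 2.9]
wrist_force: [-0.6, 0.3, -0.0]
opening: 0.0347
grasp_force: 40.2
```

```bash
python3 -c "
from h import *
go(593.7,-170.4,53,2.3)"
```

```text
xyz [ 1.7  0.6 37.9] twist 0.011 at [ 592.  -169.9   90.9] 2.95 q6 161.0 open 0.0347
```

Call:
{"op": "apply_moves", "data": {"motion": [{"jaw": -0.4,"xyz": [1.7,0.6,15],"twist": 0.011},{"jaw": -0.4,"xyz": [1.7,0.6,28],"twist": 0.011},{"jaw": -0.4,"xyz": [1.7,0.6,34],"twist": 0.011},{"jaw": -0.4,"xyz": [1.7,0.6,38.5],"twist": 0.011},{"jaw": -0.4,"xyz": [1.7,0.6,38.5],"twist": 0.011}]}}

```text
time: 8.75
ee_pos: [0.5939, -0.1705, 0.0526]
tcp_rot: [-180.0, 0.0, 2.1]
wrist_force: [-0.1, 0.0, -0.4]
opening: 0.0349
grasp_force: 40.2
```

Call:
{"op": "apply_moves", "data": {"motion": [{"jaw": -0.4,"xyz": [0,0,0.5],"twist": 0},{"jaw": -0.1,"xyz": [0,0,0.5],"twist": 0},{"jaw": 0.2,"xyz": [0,0,0.5],"twist": 0},{"jaw": 0.2,"xyz": [0,0,-5],"twist": 0}]}}

```text
time: 9.25
ee_pos: [0.5938, -0.1704, 0.0577]
tcp_rot: [-180.0, 0.0, 2.1]
wrist_force: [-0.2, -0.4, -0.6]
opening: 0.0512
grasp_force: 0.0
```

Call:
{"op": "apply_moves", "data": {"motion": [{"jaw": 0.2,"xyz": [0,0,-50],"twist": 0},{"jaw": 0.2,"xyz": [-50,0,-100],"twist": -0.17},{"jaw": 0.45,"xyz": [-100,0,-140],"twist": -0.34},{"jaw": 0.45,"xyz": [-130,30,-160],"twist": -0.51},{"jaw": 0.45,"xyz": [-150,60,-160],"twist": -0.68}]}}

```text
time: 9.88
ee_pos: [0.4456, -0.2367, 0.2215]
tcp_rot: [179.7, -0.1, 41.4]
wrist_force: [0.9, -0.5, 0.2]
opening: 0.0621
grasp_force: 0.0
```

```bash
cat >> h.py <<'E'
def look(tag):
    im,d,p=snap("wrist"); save(tag,im); W=xyz(d,p); 
    hsv=cv2.cvtColor(im,cv2.COLOR_RGB2HSV).astype(int); return im,W,hsv
def green(W,hsv,zr): comps(W,(hsv[...,0]>55)&(hsv[...,0]<100)&(hsv[...,1]>25),zr,100)
E
python3 -c "
from h import *
im,W,hsv=look('w2')
green(W,hsv,(.003,.05))
comps(W,W[...,1]<.1,(.052,.058),100)
go(426.4,-44.2,60,80.9)"
```

```text
[378.  24.] 3268 [ 580.1 -171.9] 4.0 [52.6 39. ] mean [ 573.  -175.    41.6] zmed 42.6
[122.  69.] 4401 [426.2 -45.3] 80.9 [74.5 35.7] mean [426.3 -45.5   7.7] zmed 7.8
[303.  29.] 2012 [ 535.8 -140.1] -88.5 [40.1 20.2] mean [ 535.6 -140.2   54.5] zmed 54.5
[465.  63.] 154 [ 595.4 -234.3] 15.5 [49.3 10.6] mean [ 591.7 -235.    55.1] zmed 55.2
[368.  86.] 979 [ 538.1 -196.4] -87.2 [21.3 20.6] mean [ 538.  -196.4   54.5] zmed 54.5
xyz [ 117.4 -156.8  160.2] twist -0.679 at [ 444.  -239.3  220.2] 41.98 q6 109.7 open 0.0616
```

Call:
{"op": "apply_moves", "data": {"motion": [{"jaw": 0.45,"xyz": [40,-50,40],"twist": -0.17},{"jaw": 0.45,"xyz": [80,-90,80],"twist": -0.34},{"jaw": 0.45,"xyz": [105,-130,110],"twist": -0.51},{"jaw": 0.45,"xyz": [117,-157,140],"twist": -0.679},{"jaw": 0.45,"xyz": [117,-157,150],"twist": -0.679}]}}

```text
time: 10.55
ee_pos: [0.4298, -0.0386, 0.0661]
tcp_rot: [-179.9, -0.0, 80.2]
wrist_force: [0.0, -0.3, 0.4]
opening: 0.0619
grasp_force: 0.0
```

Call:
{"op": "apply_moves", "data": {"motion": [{"jaw": 0.45,"xyz": [0,0,5],"twist": 0},{"jaw": 0.45,"xyz": [0,0,5],"twist": 0}]}}

```text
time: 10.8
ee_pos: [0.4321, -0.0415, 0.0636]
tcp_rot: [179.9, 0.0, 79.8]
wrist_force: [0.5, -0.3, 0.9]
opening: 0.0616
grasp_force: 0.0
```

```bash
python3 -c "
from h import *
go(426.3,-45,16.5,80.9)"
```

```text
xyz [-4.5 -5.1 47.1] twist -0.019 at [432.1 -41.5  63.6] 79.81 q6 94.7 open 0.0616
```

Call:
{"op": "apply_moves", "data": {"motion": [{"jaw": 0.45,"xyz": [-4.5,-5,20],"twist": -0.019},{"jaw": 0.45,"xyz": [-4.5,-5,35],"twist": -0.019},{"jaw": 0.45,"xyz": [-4.5,-5,44],"twist": -0.019},{"jaw": 0.45,"xyz": [-4.5,-5,47],"twist": -0.019},{"jaw": 0.2,"xyz": [-4.5,-5,47],"twist": -0.019}]}}

```text
time: 11.42
ee_pos: [0.4259, -0.0442, 0.016]
tcp_rot: [180.0, -0.0, 81.0]
wrist_force: [-0.7, -0.1, 0.1]
opening: 0.0516
grasp_force: 0.0
```

Call:
{"op": "apply_moves", "data": {"motion": [{"jaw": -0.05,"xyz": [0,0,0],"twist": 0},{"jaw": -0.3,"xyz": [0,0,0],"twist": 0},{"jaw": -0.4,"xyz": [0,0,0],"twist": 0},{"jaw": -0.4,"xyz": [0,0,0],"twist": 0}]}}

```text
time: 11.92
ee_pos: [0.4263, -0.0442, 0.0165]
tcp_rot: [179.9, -0.0, 81.0]
wrist_force: [0.5, 0.3, 6.3]
opening: 0.0347
grasp_force: 40.5
```

```bash
python3 -c "
from h import *
go(589.3,-38.6,96,2.3)"
```

```text
xyz [ 31.  160.2 -79.5] twist 1.374 at [426.3 -44.2  16.5] 81.04 q6 93.0 open 0.0347
```

Call:
{"op": "apply_moves", "data": {"motion": [{"jaw": -0.4,"xyz": [0,0,-30],"twist": 0},{"jaw": -0.4,"xyz": [0,0,-80],"twist": 0.17},{"jaw": -0.4,"xyz": [6,30,-100],"twist": 0.34},{"jaw": -0.4,"xyz": [12,70,-100],"twist": 0.51},{"jaw": -0.4,"xyz": [20,110,-100],"twist": 0.68}]}}

```text
time: 12.55
ee_pos: [0.5388, -0.0416, 0.1161]
tcp_rot: [180.0, -0.0, 41.7]
wrist_force: [0.6, 0.5, -1.6]
opening: 0.0348
grasp_force: 40.2
```

```bash
python3 -c "
from h import *
go(589.5,-38.6,90,2.3)"
```

```text
xyz [39.8 31.5 26.1] twist 0.688 at [538.8 -41.6 116.1] 41.74 q6 133.8 open 0.0348
```

Call:
{"op": "apply_moves", "data": {"motion": [{"jaw": -0.4,"xyz": [20,16,0],"twist": 0.17},{"jaw": -0.4,"xyz": [40,31.5,0],"twist": 0.34},{"jaw": -0.4,"xyz": [40,31.5,0],"twist": 0.51},{"jaw": -0.4,"xyz": [40,31.5,10],"twist": 0.688},{"jaw": -0.4,"xyz": [40,31.5,20],"twist": 0.688}]}}

```text
time: 13.18
ee_pos: [0.5882, -0.0382, 0.095]
tcp_rot: [-180.0, 0.0, 2.7]
wrist_force: [0.4, 0.3, -0.5]
opening: 0.0348
grasp_force: 40.2
```

Call:
{"op": "apply_moves", "data": {"motion": [{"jaw": -0.4,"xyz": [0,0,5],"twist": 0.0},{"jaw": -0.4,"xyz": [0,0,5],"twist": 0.0}]}}

```text
time: 13.42
ee_pos: [0.588, -0.0382, 0.0903]
tcp_rot: [-180.0, 0.0, 2.8]
wrist_force: [0.1, -0.6, -0.1]
opening: 0.0346
grasp_force: 40.2
```

```bash
python3 -c "
from h import *
go(589.5,-38.6,52.5,2.3)"
```

```text
xyz [ 1.5  0.5 37.8] twist 0.008 at [588.  -38.2  90.3] 2.78 q6 173.5 open 0.0346
```

Call:
{"op": "apply_moves", "data": {"motion": [{"jaw": -0.4,"xyz": [1.5,0.5,15],"twist": 0.008},{"jaw": -0.4,"xyz": [1.5,0.5,28],"twist": 0.008},{"jaw": -0.4,"xyz": [1.5,0.5,34],"twist": 0.008},{"jaw": -0.4,"xyz": [1.5,0.5,38],"twist": 0.008},{"jaw": -0.4,"xyz": [1.5,0.5,38],"twist": 0.008}]}}

```text
time: 14.05
ee_pos: [0.5897, -0.0386, 0.0526]
tcp_rot: [180.0, 0.0, 2.2]
wrist_force: [-0.8, 0.3, -1.3]
opening: 0.0344
grasp_force: 40.2
```

Call:
{"op": "apply_moves", "data": {"motion": [{"jaw": -0.4,"xyz": [0,0,0.7],"twist": 0},{"jaw": -0.1,"xyz": [0,0,0.7],"twist": 0},{"jaw": 0.2,"xyz": [0,0,0.7],"twist": 0},{"jaw": 0.2,"xyz": [0,0,-5],"twist": 0}]}}

```text
time: 14.55
ee_pos: [0.5896, -0.0386, 0.0578]
tcp_rot: [-180.0, 0.0, 2.2]
wrist_force: [0.2, -0.7, -0.2]
opening: 0.0515
grasp_force: 0.0
```

Call:
{"op": "apply_moves", "data": {"motion": [{"jaw": 0.2,"xyz": [0,0,-50],"twist": 0},{"jaw": 0.2,"xyz": [-40,20,-100],"twist": 0},{"jaw": 0.2,"xyz": [-90,40,-150],"twist": 0},{"jaw": 0.2,"xyz": [-120,50,-190],"twist": 0},{"jaw": 0.2,"xyz": [-120,50,-200],"twist": 0}]}}

```text
time: 15.18
ee_pos: [0.4709, -0.094, 0.2623]
tcp_rot: [179.9, -0.3, 2.1]
wrist_force: [0.6, -0.1, -0.0]
opening: 0.0516
grasp_force: 0.0
```

```bash
python3 -c "
from h import *
print(sensors.get_obs()['ee_pos'])
im,W,hsv=look('w3')
green(W,hsv,(.038,.048))
comps(W,W[...,1]<.1,(.052,.058),100)
im,d,p=snap('scene');W=xyz(d,p);comps(W,W[...,1]>.14,(.011,.022),200)
"
```

```text
[ 0.47089762 -0.0940335   0.26233087]
[259.  54.] 4774 [591.  -39.1] 1.9 [75.5 37. ] mean [592.2 -39.3  42.8] zmed 42.8
[426.  54.] 4758 [ 595.9 -171. ] 2.2 [75.5 37.1] mean [ 596.6 -170.2   42.8] zmed 42.8
[512.  57.] 239 [ 597.5 -233.7] 3.9 [48.9  2.6] mean [ 597.2 -233.6   54.9] zmed 54.8
[301. 133.] 1301 [533.3 -73.7] -88.0 [40.  19.5] mean [533.5 -73.9  54.4] zmed 54.4
[384. 133.] 1292 [ 535.7 -139.9] -87.7 [40.  19.6] mean [ 535.9 -139.7   54.4] zmed 54.4
[454. 134.] 692 [ 538.1 -196.2] -87.6 [21.7 19.6] mean [ 538.2 -195.9   54.5] zmed 54.5
[231. 134.] 639 [531.1 -17.8] -88.5 [20.9 18.8] mean [531.2 -17.7  54.4] zmed 54.4
[114. 185.] 137 [486.5  81.9] 14.5 [29.6  6.6] mean [487.   81.3  55. ] zmed 55.2
[452.  35.] 536 [-593.7  319.8] -88.9 [244.3 231.5] mean [-571.6  340.    14.1] zmed 13.6
[560. 116.] 606 [-148.4  696.4] -2.3 [124.7 118.5] mean [-144.8  695.5   15.6] zmed 15.6
[444. 219.] 298 [375.5 330.2] 84.8 [129.   26.1] mean [376.2 331.   16.2] zmed 16.2
[511. 255.] 267 [469.1 508.2] -47.4 [136.7  21.1] mean [470.1 507.1  14.7] zmed 14.6
[431. 253.] 335 [498.2 302.5] 87.6 [129.2  26.3] mean [499.3 302.6  16.1] zmed 16.2
[369. 273.] 383 [583.8 152.9] 1.8 [152.6  29.8] mean [589.7 153.7  14. ] zmed 13.7
[427. 288.] 375 [611.5 297.2] 82.9 [130.1  23.4] mean [612.1 298.4  15.8] zmed 15.7
[398. 342.] 371 [769.4 239.8] 17.7 [131.4  19.3] mean [771.2 240.4  14.4] zmed 14.2
[577. 410.] 256 [876.3 650. ] 79.4 [219.4  78.3] mean [872.3 631.   16.3] zmed 16.1
```

View pics/w3.png

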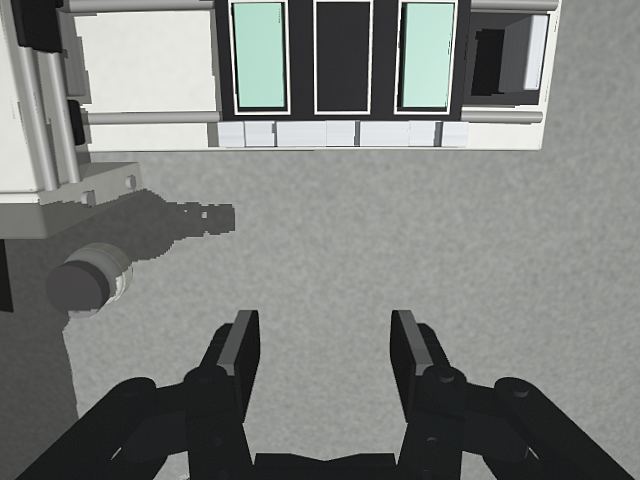

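The wrist view shows both plates centred in their outlines, at (259,54) and (426,54). Now the bars: I'll look from above the mat.

Call:
{"op": "apply_moves", "data": {"motion": [{"jaw": 0.2,"xyz": [-10,-50,0],"twist": -0.17},{"jaw": 0.2,"xyz": [-10,-110,0],"twist": -0.34},{"jaw": 0.2,"xyz": [0,-170,0],"twist": -0.51},{"jaw": 0.2,"xyz": [10,-230,0],"twist": -0.68},{"jaw": 0.2,"xyz": [20,-290,0],"twist": -0.85}]}}

```text
time: 15.9
ee_pos: [0.4807, 0.2002, 0.2556]
tcp_rot: [-179.9, 0.1, 51.3]
wrist_force: [0.4, -0.8, 0.4]
opening: 0.0512
grasp_force: 0.0
```

```bash
python3 -c "
from h import *
go(520,270,262,88)"
```

```text
xyz [ 79.  -13.   -6.4] twist -0.641 at [480.7 200.2 255.6] 51.27 q6 151.3 open 0.0512
```

Call:
{"op": "apply_moves", "data": {"motion": [{"jaw": 0.2,"xyz": [40,-6,-5],"twist": -0.17},{"jaw": 0.2,"xyz": [79,-13,-6],"twist": -0.34},{"jaw": 0.2,"xyz": [79,-13,-6],"twist": -0.51},{"jaw": 0.2,"xyz": [79,-13,-6],"twist": -0.641},{"jaw": 0.2,"xyz": [79,-13,-6],"twist": -0.641}]}}

```text
time: 16.52
ee_pos: [0.5205, 0.2677, 0.2614]
tcp_rot: [-179.8, 0.1, 87.6]
wrist_force: [0.1, 0.3, -0.2]
opening: 0.0513
grasp_force: 0.0
```

```bash
python3 -c "
from h import *
im,W,hsv=look('w4')
comps(W,W[...,1]>.14,(.011,.022),300)
go(498.2,302.5,60,87.6)"
```

```text
[161. 128.] 3125 [376.  332.6] 85.0 [129.6  19.3] mean [377.  336.2  15.5] zmed 15.6
[299. 154.] 2912 [498.6 304.8] 88.1 [129.1  18.2] mean [498.9 308.4  15.8] zmed 15.8
[424. 155.] 2952 [611.5 298.9] 83.2 [129.6  18.9] mean [611.3 302.5  15.7] zmed 15.8
[578. 215.] 2276 [764.7 240.5] 17.6 [122.3  19.6] mean [763.7 240.8  13.8] zmed 13.8
[392. 302.] 3041 [581.8 155.5] 0.5 [148.1  31.9] mean [584.2 155.6  12.4] zmed 12.1
xyz [ 34.1 -23.8 201.9] twist -0.002 at [520.4 267.4 261.9] 87.49 q6 119.7 open 0.0512
```

View pics/w4.png

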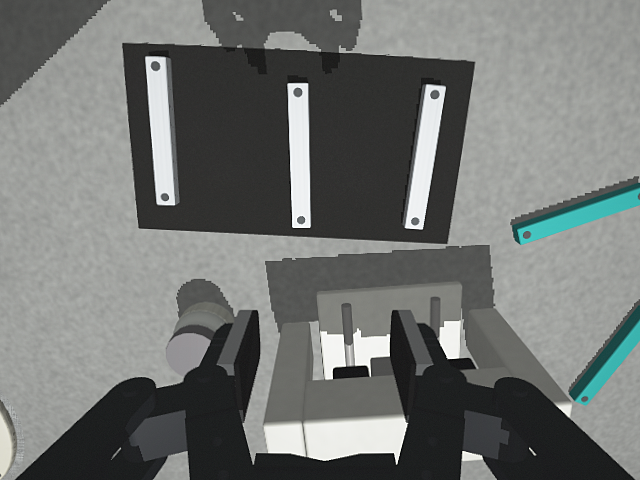

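The wrist view shows three aluminium bars on the mat at (161,130), (299,154) and (424,156); the turquoise ones lie outside it. I'll pick the middle bar.

Call:
{"op": "apply_moves", "data": {"motion": [{"jaw": 0.0,"xyz": [36,-24,50],"twist": -0.01},{"jaw": 0.0,"xyz": [36,-24,110],"twist": -0.01},{"jaw": 0.0,"xyz": [36,-24,170],"twist": -0.01},{"jaw": 0.0,"xyz": [36,-24,200],"twist": -0.01},{"jaw": 0.0,"xyz": [36,-24,210],"twist": -0.01}]}}

```text
time: 17.2
ee_pos: [0.4967, 0.3032, 0.0511]
tcp_rot: [-179.8, 0.1, 88.1]
wrist_force: [0.4, 0.1, 0.7]
opening: 0.043
grasp_force: 0.0
```

Call:
{"op": "apply_moves", "data": {"motion": [{"jaw": 0.0,"xyz": [0,0,2],"twist": 0},{"jaw": 0.0,"xyz": [0,0,2],"twist": 0}]}}

```text
time: 17.45
ee_pos: [0.4987, 0.3043, 0.0533]
tcp_rot: [179.9, -0.1, 88.2]
wrist_force: [-0.7, 0.0, -0.2]
opening: 0.0424
grasp_force: 0.0
```

```bash
python3 -c "
from h import *
go(498.6,304.8,22,88.1)"
```

```text
xyz [ 0.5 -0.2 31.3] twist 0.001 at [498.7 304.3  53.3] 88.16 q6 123.2 open 0.0424
```

Call:
{"op": "apply_moves", "data": {"motion": [{"jaw": 0.0,"xyz": [0.5,0,14],"twist": 0},{"jaw": 0.0,"xyz": [0.5,0,25],"twist": 0},{"jaw": 0.0,"xyz": [0.5,0,29],"twist": 0},{"jaw": 0.0,"xyz": [0.5,0,29],"twist": 0}], "grip_force": 60}}

```text
time: 17.95
ee_pos: [0.4977, 0.3042, 0.0223]
tcp_rot: [-180.0, 0.0, 88.2]
wrist_force: [0.1, -0.5, -0.1]
opening: 0.0427
grasp_force: 0.0
```

Call:
{"op": "apply_moves", "data": {"motion": [{"jaw": -0.3,"xyz": [0,0,0],"twist": 0},{"jaw": -0.6,"xyz": [0,0,0],"twist": 0},{"jaw": -0.8,"xyz": [0,0,0],"twist": 0},{"jaw": -0.8,"xyz": [0,0,0],"twist": 0},{"jaw": -0.8,"xyz": [0,0,0],"twist": 0}]}}

```text
time: 18.58
ee_pos: [0.4983, 0.3045, 0.0234]
tcp_rot: [180.0, -0.0, 88.2]
wrist_force: [-0.3, 0.5, 7.0]
opening: 0.0161
grasp_force: 60.5
```

```bash
python3 -c "
from h import *
go(595.6,-171,155,2.3)"
```

```text
xyz [-472.2  112.3 -131.6] twist 1.499 at [498.3 304.5  23.4] 88.19 q6 123.2 open 0.0161
```

Call:
{"op": "apply_moves", "data": {"motion": [{"jaw": -0.8,"xyz": [0,0,-40],"twist": 0},{"jaw": -0.8,"xyz": [0,0,-100],"twist": 0},{"jaw": -0.8,"xyz": [0,0,-160],"twist": 0.1},{"jaw": -0.8,"xyz": [-30,10,-200],"twist": 0.25},{"jaw": -0.8,"xyz": [-85,20,-220],"twist": 0.4}]}}

```text
time: 19.2
ee_pos: [0.5158, 0.2191, 0.2448]
tcp_rot: [179.9, -0.1, 65.1]
wrist_force: [0.9, -0.3, -1.5]
opening: 0.0159
grasp_force: 59.8
```

```bash
python3 -c "
from h import *
go(595.6,-171,230,2.3)"
```

```text
xyz [-320.5  236.4   14.8] twist 1.097 at [515.8 219.1 244.8] 65.15 q6 137.9 open 0.0159
```

Call:
{"op": "apply_moves", "data": {"motion": [{"jaw": -0.8,"xyz": [-42,31,0],"twist": 0.16},{"jaw": -0.8,"xyz": [-86,64,0],"twist": 0.32},{"jaw": -0.8,"xyz": [-131,97,0],"twist": 0.48},{"jaw": -0.8,"xyz": [-176,130,0],"twist": 0.64},{"jaw": -0.8,"xyz": [-221,163,0],"twist": 0.8}]}}

```text
time: 19.82
ee_pos: [0.571, -0.052, 0.2425]
tcp_rot: [-180.0, 0.0, 19.1]
wrist_force: [0.4, 0.0, -0.6]
opening: 0.0164
grasp_force: 59.8
```

```bash
python3 -c "
from h import *
go(595.6,-171,130,2.3)"
```

```text
xyz [-15.8 120.5 112.5] twist 0.294 at [571.  -52.  242.5] 19.14 q6 155.7 open 0.0164
```

Call:
{"op": "apply_moves", "data": {"motion": [{"jaw": -0.8,"xyz": [-6,50,0],"twist": 0.15},{"jaw": -0.8,"xyz": [-16,100,20],"twist": 0.294},{"jaw": -0.8,"xyz": [-16,120.5,60],"twist": 0.294},{"jaw": -0.8,"xyz": [-16,120.5,110],"twist": 0.294},{"jaw": -0.8,"xyz": [-16,120.5,125],"twist": 0.294}]}}

```text
time: 20.45
ee_pos: [0.5942, -0.1689, 0.114]
tcp_rot: [-179.9, 0.3, 2.6]
wrist_force: [-0.2, -0.5, -0.3]
opening: 0.0158
grasp_force: 59.7
```

Call:
{"op": "apply_moves", "data": {"motion": [{"jaw": -0.8,"xyz": [0,0,5],"twist": 0},{"jaw": -0.8,"xyz": [0,0,5],"twist": 0}]}}

```text
time: 20.7
ee_pos: [0.5966, -0.169, 0.1146]
tcp_rot: [180.0, -0.1, 2.6]
wrist_force: [-0.5, 0.3, -0.4]
opening: 0.016
grasp_force: 59.8
```

```bash
python3 -c "
from h import *
go(595.6,-171,69.5,2.3)
im,W,hsv=look('w5')
comps(W,(W[...,2]>0),(.09,.12),200)
"
```

```text
xyz [-1.1  2.  45.1] twist 0.006 at [ 596.6 -169.   114.6] 2.63 q6 161.6 open 0.016
[325. 304.] 16212 [ 600.2 -169.7] 13.8 [126.   42.7] mean [ 609.3 -168.7  107.4] zmed 106.9
```

View pics/w5.png

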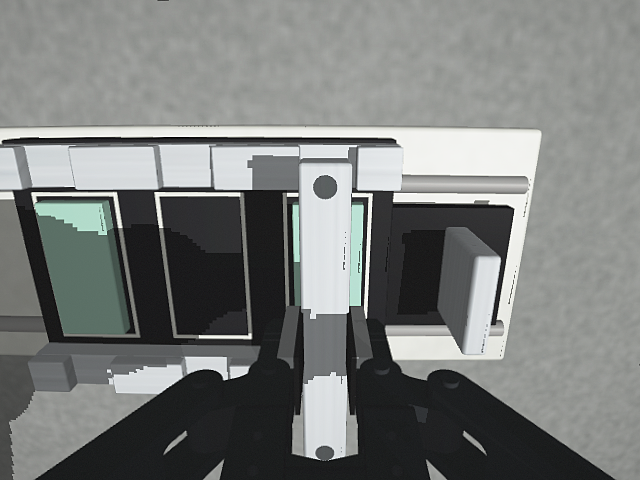

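The bar is held square (holes at (324,187) and (324,452)) and sits above outline 0 and its notches. I'll lower it and watch the force.

Call:
{"op": "apply_moves", "data": {"motion": [{"jaw": -0.8,"xyz": [-1.4,1.8,15],"twist": 0.006},{"jaw": -0.8,"xyz": [-1.4,1.8,28],"twist": 0.006},{"jaw": -0.8,"xyz": [-1.4,1.8,34],"twist": 0.006},{"jaw": -0.8,"xyz": [-1.4,1.8,34],"twist": 0.006},{"jaw": -0.8,"xyz": [-1.4,1.8,34],"twist": 0.006}]}}

```text
time: 21.38
ee_pos: [0.5948, -0.171, 0.0791]
tcp_rot: [180.0, -0.0, 2.3]
wrist_force: [0.7, 0.0, 0.7]
opening: 0.0159
grasp_force: 59.8
```

```bash
python3 -c "
from h import *
go(595.2,-170.7,69,2.3)"
```

```text
xyz [ 0.4 -0.3 10.1] twist -0.001 at [ 594.8 -171.    79.1] 2.25 q6 161.7 open 0.0159
```

Call:
{"op": "apply_moves", "data": {"motion": [{"jaw": -0.8,"xyz": [0.3,0,4],"twist": 0},{"jaw": -0.8,"xyz": [0.3,0,7],"twist": 0},{"jaw": -0.8,"xyz": [0.3,0,9.5],"twist": 0},{"jaw": -0.8,"xyz": [0.3,0,10.5],"twist": 0},{"jaw": -0.8,"xyz": [0.3,0,10.5],"twist": 0}]}}

```text
time: 22.0
ee_pos: [0.5949, -0.171, 0.0682]
tcp_rot: [-180.0, 0.0, 2.2]
wrist_force: [-0.3, 0.8, -0.6]
opening: 0.0158
grasp_force: 59.8
```

Call:
{"op": "apply_moves", "data": {"motion": [{"jaw": -0.5,"xyz": [0,0,0],"twist": 0},{"jaw": -0.25,"xyz": [0,0,0],"twist": 0},{"jaw": -0.25,"xyz": [0,0,0],"twist": 0},{"jaw": -0.25,"xyz": [0,0,-8],"twist": 0},{"jaw": -0.25,"xyz": [0,0,-50],"twist": 0}]}}

```text
time: 22.62
ee_pos: [0.5936, -0.1706, 0.1166]
tcp_rot: [-179.9, 0.3, 2.3]
wrist_force: [0.6, -0.1, 0.1]
opening: 0.0317
grasp_force: 0.0
```

Call:
{"op": "apply_moves", "data": {"motion": [{"jaw": -0.25,"xyz": [0,0,-50],"twist": 0},{"jaw": 0,"xyz": [-45,-20,-90],"twist": 0},{"jaw": 0,"xyz": [-90,-50,-130],"twist": 0},{"jaw": 0,"xyz": [-120,-80,-148],"twist": 0},{"jaw": 0,"xyz": [-120,-80,-148],"twist": 0}]}}

```text
time: 23.25
ee_pos: [0.4708, -0.0946, 0.2701]
tcp_rot: [179.9, -0.3, 2.3]
wrist_force: [1.2, -0.2, -0.2]
opening: 0.0427
grasp_force: 0.0
```

```bash
python3 -c "
from h import *
im,W,hsv=look('w6')
green(W,hsv,(.038,.048))
comps(W,W[...,1]<.1,(.0575,.064),200)
comps(W,W[...,1]<.1,(.052,.0572),200)
im,d,p=snap('scene');W=xyz(d,p);comps(W,(W[...,1]>.14)&(W[...,1]<.45)&(W[...,0]>.3),(.011,.022),200)
go(585,250,262,83)
"
```

```text
[261.  55.] 4563 [590.7 -39.1] 1.9 [75.8 36.6] mean [591.9 -39.4  42.8] zmed 42.8
[409.  55.] 1420 [ 595.3 -158.1] 2.0 [75.1 11.3] mean [ 596.4 -157.7   42.7] zmed 42.8
[445.  58.] 473 [ 596.8 -186.8] 2.7 [75.3  5. ] mean [ 596.  -186.8   42.8] zmed 42.9
[429.  69.] 3321 [ 582.7 -171.7] 2.0 [102.6  19.2] mean [ 584.8 -171.3   60.3] zmed 60.3
[512.  57.] 249 [ 597.3 -233.8] 8.1 [49.6  6. ] mean [ 597.7 -233.6   60.9] zmed 60.9
[233. 132.] 601 [531.3 -17.5] -88.3 [20.9 18.5] mean [531.4 -17.8  54.5] zmed 54.4
[302. 132.] 1276 [533.3 -73.8] -87.8 [40.1 20. ] mean [533.5 -74.   54.4] zmed 54.4
[382. 133.] 1240 [ 536.  -139.9] -87.7 [40.2 20. ] mean [ 535.9 -139.6   54.4] zmed 54.4
[451. 133.] 678 [ 537.9 -196.1] -87.6 [22.1 20.1] mean [ 538.  -195.8   54.5] zmed 54.5
[444. 219.] 304 [374.9 330.1] 85.3 [129.7  26.8] mean [376.6 331.5  16.3] zmed 16.3
[369. 272.] 388 [582.7 152.5] 2.2 [152.3  29.7] mean [587.6 153.6  13.9] zmed 13.4
[427. 288.] 369 [610.9 297.1] 82.3 [129.9  23.1] mean [611.9 297.5  15.9] zmed 15.9
[398. 341.] 370 [769.2 240. ] 18.0 [132.5  19.6] mean [770.7 240.2  14.5] zmed 14.3
xyz [ 126.6 -340.9    5.1] twist -1.409 at [472.1 -95.6 267.1] 2.29 q6 166.3 open 0.0428
```

Bar 1 is seated (top 60.3 mm, centre about (596,-171)). Next bar.

Call:
{"op": "apply_moves", "data": {"motion": [{"jaw": 0,"xyz": [18,-57,0],"twist": -0.16},{"jaw": 0,"xyz": [38,-115,0],"twist": -0.32},{"jaw": 0,"xyz": [58,-172,0],"twist": -0.48},{"jaw": 0,"xyz": [78,-229,0],"twist": -0.64},{"jaw": 0,"xyz": [98,-286,0],"twist": -0.8}]}}

```text
time: 23.98
ee_pos: [0.5596, 0.1956, 0.2648]
tcp_rot: [-180.0, 0.1, 48.4]
wrist_force: [0.4, -0.8, 0.5]
opening: 0.0426
grasp_force: 0.0
```

```bash
python3 -c "
from h import *
go(611.5,298.9,60,83.2)"
```

```text
xyz [111.7 -29.9 204.8] twist -0.608 at [559.6 195.6 264.8] 48.36 q6 150.9 open 0.0426
```

Call:
{"op": "apply_moves", "data": {"motion": [{"jaw": 0,"xyz": [55,-15,10],"twist": -0.16},{"jaw": 0,"xyz": [108,-29,30],"twist": -0.32},{"jaw": 0,"xyz": [112,-30,85],"twist": -0.48},{"jaw": 0,"xyz": [112,-30,140],"twist": -0.608},{"jaw": 0,"xyz": [112,-30,180],"twist": -0.608}]}}

```text
time: 24.6
ee_pos: [0.6106, 0.2966, 0.0812]
tcp_rot: [-179.8, 0.2, 83.0]
wrist_force: [-0.1, 0.3, 0.4]
opening: 0.0431
grasp_force: 0.0
```

Call:
{"op": "apply_moves", "data": {"motion": [{"jaw": 0,"xyz": [0,0,5],"twist": 0},{"jaw": 0,"xyz": [0,0,5],"twist": 0}]}}

```text
time: 24.85
ee_pos: [0.6116, 0.2971, 0.0818]
tcp_rot: [180.0, -0.0, 82.9]
wrist_force: [0.5, 0.5, -0.3]
opening: 0.0426
grasp_force: 0.0
```

```bash
python3 -c "
from h import *
im,d,p=snap('scene');W=xyz(d,p);comps(W,(W[...,1]>.14)&(W[...,1]<.45)&(W[...,0]>.3),(.011,.022),150)
go(611.5,298.9,22.5,83.2)"
```

```text
[369. 273.] 371 [582.8 153.3] 1.2 [151.9  29.2] mean [589.4 153.7  14. ] zmed 13.6
[427. 288.] 379 [612.3 297.1] 83.5 [130.1  25. ] mean [612.5 298.2  16. ] zmed 16.0
[398. 342.] 371 [769.  239.9] 18.1 [131.8  19.4] mean [771.2 240.3  14.4] zmed 14.4
xyz [ 1.4 -0.8 60.5] twist -0.005 at [612.1 297.4  83. ] 82.9 q6 123.0 open 0.0428
```

Call:
{"op": "apply_moves", "data": {"motion": [{"jaw": 0.0,"xyz": [1.4,-0.3,25],"twist": -0.005},{"jaw": 0.0,"xyz": [1.4,-0.3,45],"twist": -0.005},{"jaw": 0.0,"xyz": [1.4,-0.3,54],"twist": -0.005},{"jaw": 0.0,"xyz": [1.4,-0.3,59.5],"twist": -0.005},{"jaw": 0.0,"xyz": [1.4,-0.3,59.5],"twist": -0.005}]}}

```text
time: 25.52
ee_pos: [0.611, 0.2987, 0.022]
tcp_rot: [180.0, -0.0, 83.2]
wrist_force: [0.0, -0.5, -0.3]
opening: 0.0428
grasp_force: 0.0
```

Call:
{"op": "apply_moves", "data": {"motion": [{"jaw": -0.3,"xyz": [0,0,0],"twist": 0},{"jaw": -0.6,"xyz": [0,0,0],"twist": 0},{"jaw": -0.8,"xyz": [0,0,0],"twist": 0},{"jaw": -0.8,"xyz": [0,0,0],"twist": 0},{"jaw": -0.8,"xyz": [0,0,0],"twist": 0}]}}

```text
time: 26.15
ee_pos: [0.6113, 0.2989, 0.0227]
tcp_rot: [179.9, -0.0, 83.2]
wrist_force: [-1.0, -0.4, 6.2]
opening: 0.016
grasp_force: 60.7
```

Call:
{"op": "apply_moves", "data": {"motion": [{"jaw": -0.8,"xyz": [0,0,-40],"twist": 0},{"jaw": -0.8,"xyz": [0,0,-100],"twist": 0},{"jaw": -0.8,"xyz": [0,0,-160],"twist": 0.1},{"jaw": -0.8,"xyz": [-20,0,-205],"twist": 0.25},{"jaw": -0.8,"xyz": [-70,0,-225],"twist": 0.4}]}}

```text
time: 26.78
ee_pos: [0.603, 0.2301, 0.2492]
tcp_rot: [179.9, -0.1, 60.2]
wrist_force: [1.6, 0.3, -1.1]
opening: 0.0157
grasp_force: 59.9
```

```bash
python3 -c "
from h import *
go(590,-38.8,240,2.3)"
```

```text
xyz [-239.7  122.5    9.2] twist 1.01 at [603.  230.1 249.2] 60.16 q6 140.7 open 0.0157
```

Call:
{"op": "apply_moves", "data": {"motion": [{"jaw": -0.8,"xyz": [-48,24,0],"twist": 0.17},{"jaw": -0.8,"xyz": [-97,49,0],"twist": 0.34},{"jaw": -0.8,"xyz": [-146,74,0],"twist": 0.51},{"jaw": -0.8,"xyz": [-195,99,0],"twist": 0.68},{"jaw": -0.8,"xyz": [-240,122.5,0],"twist": 0.85}]}}

```text
time: 27.4
ee_pos: [0.5897, -0.0418, 0.2466]
tcp_rot: [-180.0, 0.0, 11.3]
wrist_force: [1.0, 0.4, -0.8]
opening: 0.0161
grasp_force: 59.9
```

Call:
{"op": "apply_moves", "data": {"motion": [{"jaw": -0.8,"xyz": [0,0,0],"twist": 0.16},{"jaw": -0.8,"xyz": [0,0,40],"twist": 0.16},{"jaw": -0.8,"xyz": [0,0,90],"twist": 0.16},{"jaw": -0.8,"xyz": [0,0,125],"twist": 0.16}]}}

```text
time: 27.9
ee_pos: [0.5892, -0.04, 0.1192]
tcp_rot: [-180.0, 0.1, 2.4]
wrist_force: [-0.3, -0.4, -0.0]
opening: 0.0161
grasp_force: 59.9
```

Call:
{"op": "apply_moves", "data": {"motion": [{"jaw": -0.8,"xyz": [0,0,2],"twist": 0},{"jaw": -0.8,"xyz": [0,0,2],"twist": 0}]}}

```text
time: 28.15
ee_pos: [0.5906, -0.04, 0.1212]
tcp_rot: [180.0, -0.1, 2.4]
wrist_force: [0.0, 0.6, -0.5]
opening: 0.0162
grasp_force: 59.9
```

```bash
python3 -c "
from h import *
go(590.3,-38.7,79,2.3)"
```

```text
xyz [-0.2 -1.3 42.2] twist 0.002 at [590.6 -40.  121.2] 2.43 q6 173.7 open 0.0162
```

Call:
{"op": "apply_moves", "data": {"motion": [{"jaw": -0.8,"xyz": [-0.2,-1.3,20],"twist": 0.002},{"jaw": -0.8,"xyz": [-0.2,-1.3,36],"twist": 0.002},{"jaw": -0.8,"xyz": [-0.2,-1.3,42],"twist": 0.002},{"jaw": -0.8,"xyz": [-0.2,-1.3,42],"twist": 0.002}]}}

```text
time: 28.65
ee_pos: [0.5899, -0.0387, 0.078]
tcp_rot: [-180.0, 0.0, 2.3]
wrist_force: [1.0, 1.3, -0.6]
opening: 0.0163
grasp_force: 59.9
```

```bash
python3 -c "
from h import *
go(590.3,-38.7,67.8,2.3)"
```

```text
xyz [ 0.4  0.  10.2] twist 0.0 at [589.9 -38.7  78. ] 2.31 q6 173.9 open 0.0163
```

Call:
{"op": "apply_moves", "data": {"motion": [{"jaw": -0.8,"xyz": [0.3,0,4],"twist": 0},{"jaw": -0.8,"xyz": [0.3,0,7],"twist": 0},{"jaw": -0.8,"xyz": [0.3,0,9.5],"twist": 0},{"jaw": -0.8,"xyz": [0.3,0,10.2],"twist": 0},{"jaw": -0.8,"xyz": [0.3,0,10.2],"twist": 0}]}}

```text
time: 29.28
ee_pos: [0.5901, -0.0387, 0.0676]
tcp_rot: [180.0, 0.0, 2.3]
wrist_force: [-0.1, -0.1, -0.6]
opening: 0.0158
grasp_force: 59.9
```

Call:
{"op": "apply_moves", "data": {"motion": [{"jaw": -0.5,"xyz": [0,0,0],"twist": 0},{"jaw": -0.25,"xyz": [0,0,0],"twist": 0},{"jaw": -0.25,"xyz": [0,0,0],"twist": 0},{"jaw": -0.25,"xyz": [0,0,-8],"twist": 0},{"jaw": -0.25,"xyz": [0,0,-50],"twist": 0}]}}

```text
time: 29.9
ee_pos: [0.5887, -0.0386, 0.1161]
tcp_rot: [-180.0, 0.3, 2.3]
wrist_force: [0.5, -0.1, 0.6]
opening: 0.0321
grasp_force: 0.0
```

Call:
{"op": "apply_moves", "data": {"motion": [{"jaw": -0.25,"xyz": [0,0,-50],"twist": 0},{"jaw": 0,"xyz": [-45,20,-90],"twist": 0},{"jaw": 0,"xyz": [-90,40,-130],"twist": 0},{"jaw": 0,"xyz": [-120,60,-160],"twist": 0},{"jaw": 0,"xyz": [-140,60,-160],"twist": 0}]}}

```text
time: 30.52
ee_pos: [0.452, -0.1054, 0.2812]
tcp_rot: [179.9, -0.3, 2.2]
wrist_force: [0.1, -0.3, -0.0]
opening: 0.0426
grasp_force: 0.0
```

```bash
python3 -c "
from h import *
im,W,hsv=look('w7')
green(W,hsv,(.038,.048))
comps(W,W[...,1]<.1,(.0575,.064),200)
im,d,p=snap('scene');save('s7',cv2.resize(im[180:330,150:450],None,fx=2.6,fy=2.6))
go(597.6,-241,150,92.3)
"
```

```text
[231.  41.] 544 [583.8 -24.1] 2.2 [62.4  5.9] mean [584.  -24.2  42.8] zmed 42.8
[266.  40.] 1045 [584.7 -52.7] 2.5 [62.7 10.2] mean [585.5 -52.8  42.7] zmed 42.8
[394.  40.] 1097 [ 589.1 -158.2] 2.1 [63.  10.8] mean [ 589.6 -157.9   42.7] zmed 42.8
[429.  41.] 463 [ 589.8 -186.6] 2.3 [63.4  5.1] mean [ 590.2 -186.6   42.8] zmed 42.8
[247.  57.] 2663 [568.8 -40. ] 2.7 [86.  18.7] mean [570.2 -40.3  60.3] zmed 60.3
[414.  57.] 2664 [ 573.9 -172.1] 2.0 [85.9 18.9] mean [ 575.1 -171.7   60.3] zmed 60.3
[495.  35.] 215 [ 595.5 -233.9] 13.8 [48.7  9.7] mean [ 595.2 -234.    60.7] zmed 60.6
xyz [140.6 141.9 129.5] twist -1.572 at [ 451.6 -104.7  279.5] 2.24 q6 164.7 open 0.0429
```

View pics/w7.png

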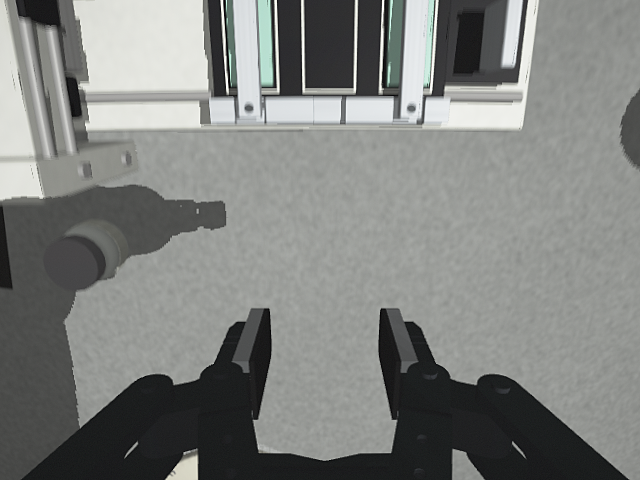

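View pics/s7.png

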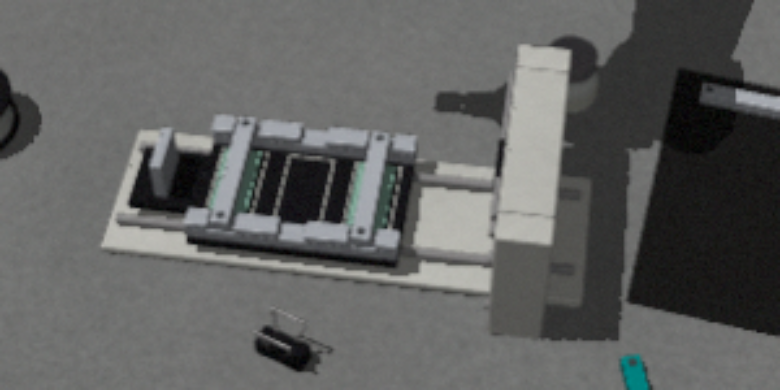

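The wrist and scene pictures show both bars seated across the rails over the plates, at (234,170) and (372,185) in the scene crop. The middle outline is empty. Next I grip the bed's grip plate and slide it in slowly.

Call:
{"op": "apply_moves", "data": {"motion": [{"jaw": -0.15,"xyz": [35,35,10],"twist": 0},{"jaw": -0.15,"xyz": [75,75,20],"twist": 0},{"jaw": -0.15,"xyz": [112,112,40],"twist": 0},{"jaw": -0.15,"xyz": [140.6,141,80],"twist": 0},{"jaw": -0.15,"xyz": [140.6,141,125],"twist": 0}]}}

```text
time: 31.25
ee_pos: [0.6009, -0.241, 0.1492]
tcp_rot: [-180.0, 0.1, 2.3]
wrist_force: [-0.1, 0.0, -0.2]
opening: 0.0364
grasp_force: 0.0
```

Call:
{"op": "apply_moves", "data": {"motion": [{"jaw": -0.15,"xyz": [0,0,5],"twist": 0},{"jaw": -0.15,"xyz": [0,0,5],"twist": 0}]}}

```text
time: 31.5
ee_pos: [0.5992, -0.2391, 0.1488]
tcp_rot: [180.0, -0.0, 2.3]
wrist_force: [0.1, -0.3, 0.4]
opening: 0.0362
grasp_force: 0.0
```

```bash
python3 -c "
from h import *
go(597.6,-240,68,2.3)
"
```

```text
xyz [-1.6  0.8 80.8] twist 0.001 at [ 599.2 -239.1  148.8] 2.34 q6 155.9 open 0.0362
```

Call:
{"op": "apply_moves", "data": {"motion": [{"jaw": -0.15,"xyz": [-1.6,0.8,35],"twist": 0},{"jaw": -0.15,"xyz": [-1.6,0.8,65],"twist": 0},{"jaw": -0.15,"xyz": [-1.6,0.8,78],"twist": 0},{"jaw": -0.15,"xyz": [-1.6,0.8,81],"twist": 0},{"jaw": -0.15,"xyz": [-1.6,0.8,81],"twist": 0}], "grip_force": 40}}

```text
time: 32.12
ee_pos: [0.598, -0.2405, 0.0683]
tcp_rot: [179.9, -0.1, 2.3]
wrist_force: [0.7, 0.4, 0.4]
opening: 0.0362
grasp_force: 0.0
```

Call:
{"op": "apply_moves", "data": {"motion": [{"jaw": -0.4,"xyz": [0,0,0],"twist": 0},{"jaw": -0.6,"xyz": [0,0,0],"twist": 0},{"jaw": -0.8,"xyz": [0,0,0],"twist": 0},{"jaw": -0.9,"xyz": [0,0,0],"twist": 0},{"jaw": -0.9,"xyz": [0,0,0],"twist": 0}]}}

```text
time: 32.75
ee_pos: [0.5975, -0.2395, 0.0674]
tcp_rot: [-179.9, -0.0, 2.3]
wrist_force: [-1.0, 5.0, 3.9]
opening: 0.0117
grasp_force: 40.0
```

Call:
{"op": "apply_moves", "data": {"motion": [{"jaw": -0.9,"xyz": [0,-2,0],"twist": 0},{"jaw": -0.9,"xyz": [0,-6,0],"twist": 0},{"jaw": -0.9,"xyz": [0,-12,0],"twist": 0},{"jaw": -0.9,"xyz": [0,-18,0],"twist": 0},{"jaw": -0.9,"xyz": [0,-24,0],"twist": 0}]}}

```text
time: 33.38
ee_pos: [0.5966, -0.2167, 0.0673]
tcp_rot: [179.9, -0.1, 2.3]
wrist_force: [-0.4, -2.9, 5.0]
opening: 0.0115
grasp_force: 40.2
```

Call:
{"op": "apply_moves", "data": {"motion": [{"jaw": -0.9,"xyz": [0,-6,0],"twist": 0},{"jaw": -0.9,"xyz": [0,-12,0],"twist": 0},{"jaw": -0.9,"xyz": [0,-18,0],"twist": 0},{"jaw": -0.9,"xyz": [0,-24,0],"twist": 0},{"jaw": -0.9,"xyz": [0,-30,0],"twist": 0}]}}

```text
time: 34.0
ee_pos: [0.5954, -0.1866, 0.0673]
tcp_rot: [179.9, -0.1, 2.3]
wrist_force: [0.2, -2.9, 5.1]
opening: 0.011
grasp_force: 40.2
```

Call:
{"op": "apply_moves", "data": {"motion": [{"jaw": -0.9,"xyz": [0,-6,0],"twist": 0},{"jaw": -0.9,"xyz": [0,-12,0],"twist": 0},{"jaw": -0.9,"xyz": [0,-18,0],"twist": 0},{"jaw": -0.9,"xyz": [0,-24,0],"twist": 0},{"jaw": -0.9,"xyz": [0,-30,0],"twist": 0}]}}

```text
time: 34.62
ee_pos: [0.5943, -0.1567, 0.0673]
tcp_rot: [179.9, -0.1, 2.3]
wrist_force: [-0.2, -2.6, 6.0]
opening: 0.0114
grasp_force: 40.2
```

Call:
{"op": "apply_moves", "data": {"motion": [{"jaw": -0.9,"xyz": [0,-6,0],"twist": 0},{"jaw": -0.9,"xyz": [0,-12,0],"twist": 0},{"jaw": -0.9,"xyz": [0,-18,0],"twist": 0},{"jaw": -0.9,"xyz": [0,-24,0],"twist": 0},{"jaw": -0.9,"xyz": [0,-30,0],"twist": 0}]}}

```text
time: 35.25
ee_pos: [0.5931, -0.1267, 0.0673]
tcp_rot: [179.9, -0.1, 2.3]
wrist_force: [-0.1, -3.5, 6.0]
opening: 0.0114
grasp_force: 40.2
```

Call:
{"op": "apply_moves", "data": {"motion": [{"jaw": -0.9,"xyz": [0,-4,0],"twist": 0},{"jaw": -0.9,"xyz": [0,-8,0],"twist": 0},{"jaw": -0.9,"xyz": [0,-12,0],"twist": 0},{"jaw": -0.9,"xyz": [0,-16,0],"twist": 0},{"jaw": -0.9,"xyz": [0,-19,0],"twist": 0}]}}

```text
time: 35.88
ee_pos: [0.5923, -0.1076, 0.0673]
tcp_rot: [179.9, -0.1, 2.3]
wrist_force: [-0.2, -3.1, 6.2]
opening: 0.0113
grasp_force: 40.2
```

Moved 132 mm; going on gently to the stop.

Call:
{"op": "apply_moves", "data": {"motion": [{"jaw": -0.9,"xyz": [0,-2,0],"twist": 0},{"jaw": -0.9,"xyz": [0,-4,0],"twist": 0},{"jaw": -0.9,"xyz": [0,-6,0],"twist": 0},{"jaw": -0.9,"xyz": [0,-8,0],"twist": 0},{"jaw": -0.9,"xyz": [0,-9.5,0],"twist": 0}]}}

```text
time: 36.5
ee_pos: [0.592, -0.0994, 0.0673]
tcp_rot: [179.8, -0.1, 2.2]
wrist_force: [0.8, -15.2, 4.2]
opening: 0.0116
grasp_force: 40.2
```

Call:
{"op": "apply_moves", "data": {"motion": [{"jaw": -0.9,"xyz": [0,0.8,0],"twist": 0},{"jaw": -0.6,"xyz": [0,0.8,0],"twist": 0},{"jaw": -0.2,"xyz": [0,0.8,0],"twist": 0},{"jaw": -0.2,"xyz": [0,0.8,0],"twist": 0},{"jaw": -0.2,"xyz": [0,0.8,-15],"twist": 0}]}}

```text
time: 37.12
ee_pos: [0.5908, -0.0985, 0.0808]
tcp_rot: [-180.0, 0.1, 2.3]
wrist_force: [0.3, 0.9, -0.0]
opening: 0.0341
grasp_force: 0.0
```

Call:
{"op": "apply_moves", "data": {"motion": [{"jaw": -0.2,"xyz": [0,0,-50],"twist": 0},{"jaw": -0.2,"xyz": [0,30,-100],"twist": 0},{"jaw": -0.2,"xyz": [-50,60,-130],"twist": 0},{"jaw": -0.2,"xyz": [-90,60,-170],"twist": 0},{"jaw": -0.2,"xyz": [-130,60,-190],"twist": 0}]}}

```text
time: 37.75
ee_pos: [0.4629, -0.1644, 0.275]
tcp_rot: [179.9, -0.2, 2.3]
wrist_force: [-0.5, -0.2, -0.7]
opening: 0.034
grasp_force: 0.0
```

Call:
{"op": "apply_moves", "data": {"motion": [{"jaw": -0.2,"xyz": [0,0,0],"twist": 0},{"jaw": -0.2,"xyz": [0,0,0],"twist": 0},{"jaw": -0.2,"xyz": [0,0,0],"twist": 0}]}}

```text
time: 38.12
ee_pos: [0.4646, -0.1638, 0.2708]
tcp_rot: [-180.0, 0.1, 2.3]
wrist_force: [0.0, -0.2, -1.0]
opening: 0.0342
grasp_force: 0.0
```

```bash
python3 -c "
from h import *
im,d,p=snap('side');W=xyz(d,p);hsv=cv2.cvtColor(im,cv2.COLOR_RGB2HSV).astype(int)
save('e8',cv2.resize(im[170:370,220:440],None,fx=2.7,fy=2.7))
green(W,hsv,(.038,.05))
comps(W,abs(W[...,1])<.2,(.0575,.064),40)
comps(W,abs(W[...,1])<.2,(.052,.0572),30)
"
```

```text
[317. 228.] 142 [586.3  86.5] -0.2 [73.8 20.2] mean [585.6  86.6  42.9] zmed 42.5
[322. 267.] 147 [591.3 -45.1] 2.5 [74.5 16.7] mean [591.5 -44.9  42.7] zmed 42.4
[240. 216.] 77 [375.  125.5] -78.1 [52.  22.8] mean [377.1 123.3  60.4] zmed 60.5
[328. 221.] 89 [608.1  97.7] 6.2 [86.1 20. ] mean [614.7  95.9  60.1] zmed 60.1
[301. 222.] 61 [541.9  95.3] 0.4 [37.9 19. ] mean [541.6  95.1  60.2] zmed 59.9
[321. 260.] 263 [591.7 -33.1] 3.1 [130.1  23.8] mean [589.8 -34.2  60.4] zmed 60.4
[322. 224.] 31 [599.4  93.9] 5.7 [40.  13.2] mean [598.9  92.6  54.7] zmed 54.6
[338. 228.] 69 [643.   75.1] -80.1 [56.8 23.1] mean [641.7  75.3  54.6] zmed 54.5
[297. 232.] 81 [529.4  71.1] 79.9 [54.6 23.4] mean [529.7  67.4  54.4] zmed 54.3
[342. 250.] 69 [647.2   2. ] -85.9 [39.6 19.4] mean [647.1   2.   54.7] zmed 54.6
[298. 252.] 62 [ 5.311e+02 -3.000e-01] -87.0 [40.3 19.2] mean [ 5.309e+02 -5.000e-01  5.470e+01] zmed 54.6
[344. 266.] 57 [649.5 -50.3] -89.9 [30.3 20.2] mean [648.4 -51.8  54.8] zmed 55.2
[300. 269.] 49 [534.6 -54.7] 82.4 [31.8 19.4] mean [534.6 -56.8  54.7] zmed 54.9
[ 86. 280.] 33 [-11.2 -71.8] -7.5 [57.2 10.3] mean [ -8.7 -72.2  54.7] zmed 54.6
```

View pics/e8.png

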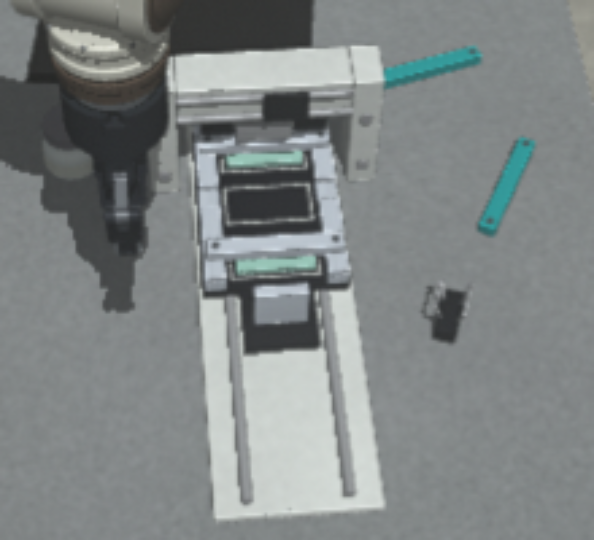

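The side view shows the bed home, with the bars seated at (273,245) and (260,148). The teeth have moved about 140 mm and the robot is clear. Handing in.

```bash
python3 -c "
from workcell import bot
print(bot.job_done())"
```

```text
the job is handed in; nothing more can be done
None
```

The job is handed in, though no verdict came back: both plates found on the bench are in the two end outlines (0 and 2), each with a bar seated over it, the bed is home, and the gripper is clear with spool, jar and clip left alone.

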